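# Press the new bronze pivot sleeve home in the scanner arm's bracket

### The job

Take the new bronze sleeve from the green parts tray and press it straight down into the bore of the cream pivot bracket until its shoulder bottoms flush on the bracket's top face, then let go and stay clear. It is a press fit and needs a firm, steady push, but never bear on the bracket with more than 40 N. Leave the worn grey sleeve, the gel bottle and the ultrasound probe where they are.

Things in the scene. Friction and masses are not known exactly. Their poses are not given: they have to be found in the camera images.
- sleeve_center (a point): new bronze-coloured pivot sleeve, 140 g, standing spigot down in the tray; this point: on its axis, half-way up, 25.5 mm above its foot; z up along it. From the foot: spigot 24 mm wide, 20 mm long (lowest 5 mm tapers to 19 mm); flange (shoulder) 38 mm wide, 5 mm thick; grip barrel 26 mm wide, 26 mm tall. Round: any yaw. Fingertips holding the barrel can rest on the flange and push it
- worn_center (a point): the worn sleeve, dark grey, same shape and size, also standing in the tray (which of the two stands where varies); this point half-way up its axis. Leave it be
- tray: green parts tray, fixed, 140 x 220 mm, floor 4 mm thick, walls 16 mm high; origin in the middle of its underside. The two sleeves stand on its floor about 110 mm apart along its y; a small washer lies beside them
- nest (a point): middle of the underside of the aluminium fixture plate, on the table, under the bracket: a round cream boss 60 mm wide, with a flat top and an upright bore in its middle. It was clamped by eye: the bore's axis stands off this point by up to 3 mm along the plate's x and also along its y, and the top face lies 44 to 68 mm above this point, differently each time
- fixture: the aluminium plate, 150 x 130 x 14 mm, with the bracket it carries, fixed to the table; same origin as nest, x and y along its sides. The bore is 25.5 mm wide and 23 mm deep. The spigot's first 8 mm enter freely; then it is tight: sprung lands squeeze it (under 10 N) and the friction collar must be driven, a push of about 10 to 20 N, until the shoulder meets the top face after 20 mm
- seat (a joint): red friction collar in the bore, driven down by the sleeve's foot and staying where it is driven: 0 at the start, when its top lies 8 mm below the bracket's face, and about 0.012 m when the shoulder is flush on the face; it resists with about 10 N
- gel_mid (a point): blue gel bottle, 60 mm wide, 170 mm tall, standing beyond the work; this point half-way up. A bystander
- probe_mid (a point): cream ultrasound probe lying on the table beyond the work, 130 mm long, 28 mm thick; this point at mid-length and half its thickness. A bystander

How it is judged:
By the outcome, as a careful person would: the job done as asked, in the order asked, and still so for the second after the job is handed in, with the robot touching nothing.
It also fails if it takes over 64 s, if anything falls off the work surface, if the arm or the gripper's body presses on something with over 40 N, if the wrist force passes 120 N, or if a joint passes its speed limit or range.

### The arm

A 7-joint arm with a two-finger parallel gripper is mounted at the origin on the work surface. World frame = base frame: x ahead of the robot, y to its left, z up, the work surface at z = 0. Lengths are in m, angles in rad, forces in N, time in s.
With the tool pointing down it reaches from about 0.4 to 0.85 m from the base axis. Payload 10.4 kg.
Tool frame: the origin (TCP) lies at the very end of the fingers, on their centre line; the grasp point (between the pads) lies 19 mm behind it; z points along the fingers, y is the line along which they close (so a half turn about z gives the same grasp; the last joint's range is limited). The gripper opens to 85 mm and grips with 20 to 120 N. Pads are 22 mm wide; open, the fingers measure 114 mm over their backs; the gripper's body (76 mm by 85 mm) begins 54 mm behind the grasp point. The pads swing forward as they close: fully open they stand 13 mm farther back than shut.
Start: joints at [-1.128, 0.332, -0.065, 1.46, 0.022, 1.35, -0.088], TCP at [0.281, 0.558, 0.231] pointing down, gripper open.
Joint ranges: [-2.6, 2.6], [-0.5, 2.12], [-1.47, 1.34], [0.16, 2.42], [-1.27, 4.41], [0.06, 2.06], [-2.6, 2.6]. Speed limits (rad/s): [2.22, 2.22, 2.79, 2.79, 3.14, 3.14, 3.14].

### API

Orientations are given as a unit quaternion [x, y, z, w].
In Python, from workcell import * gives the robot as it stands.
- The arm moves only by the tool step_arm, never from a script. Its argument "commands" is one flat list of numbers, 7 for each row, row after row: the finger opening in mm, from 0 to 85.4, then the shift along the world's x, y, z as a fraction of full scale, then the turn, a rotation vector about the world's x, y, z as a fraction of full scale. A call has exactly 10 rows; each row is the pose to reach, as a shift and turn from the pose commanded when the call began, turning the shorter way round; what a row does not reach only later rows make up. Full scale, the value 1, is 0.6 m for a shift and pi rad for a turn. A row lasts 1/8 s, in which the tool goes at most 62.5 mm and 10.7 degrees, less where a joint would pass 70% of its speed; a pose out of reach is approached as far as the arm can. A call with a number of a shift or a turn outside -1 to 1 is refused whole. A call with a gripper value outside its range is refused whole. The fingers move at their own pace and stop on an object; "squeeze" is the grip in N (left out, the last holds). Time passes only in rows, so rows that repeat a pose let the fingers close, or fill a call up. It gives the time, the measured TCP pose, the force, the opening and the grip force at its end, in the units of the state.
- get_obs(): the state, without advancing time (a new reading comes with each control period).
- camera(name): name is "scene" or "side" or "wrist"; returns the picture (420x560x3 uint8, red, green, blue); there is no depth.
- camera_params(name): a dict with "mtx" (3x3 intrinsics, pixels), "dist" ([k1, k2, p1, p2, k3] as OpenCV has them; the pictures are not rectified), "extrinsics" (4x4, takes a point from world to camera coordinates); the wrist camera has in their place "tool_from_camera" (4x4, takes a point from camera to tool coordinates, whose origin is the TCP and whose axes are the flange's). Camera axes: x right, y down, z forward; pixel columns grow to the right and rows downward; lengths in m; the calibration is good to about 2 mm. A picture is of the moment at which its call begins: read the wrist's pose just before it. camera_params takes no time and is no camera call.
- hand_in(): hands the job in; it is judged then, once.
The state is a dict: "clock": time; "joint_pos": joint angles; "joint_velocities": joint speeds; "tau": joint torques, N m; "position": TCP position; "ee_rot": TCP orientation; "ft_force": force on the tool from outside, world axes, zero at the start; "torque": the same for the moment, N m; "grip_width": opening from 0.0 (shut) to 1.0 (fully open); "grasp_force": force on a finger pad.
Only numpy, scipy, OpenCV 4.12 (cv2) and the standard library are available. Lean on these libraries where they do the work, as an engineer would, in place of code of your own. Each camera call takes 0.05 s, during which the arm holds its last target. There are 200 camera calls.

## Working session

There is one attempt and no reset: what is moved stays moved. The work goes in short steps, Python scripts to look and compute and a tool call to move; the robot and the scene stay as the last step left them, time stands still between calls to the robot, and variables do not carry over. Pictures are saved under pics/ and viewed, at most 10 in all, crops included, and the job is handed in when it is done.

Besides the shell and the picture viewer there is one more tool, called after "Emit:" by a JSON object that holds its "api" and its "payload", one argument or row to a line. step_arm: Moves the arm, as the interface text tells. Its arguments: {"type":"object","properties":{"commands":{"type":"array","items":{"type":"number"}},"squeeze":{"type":"number"}},"required":["commands"]}

```bash
mkdir -p pics; python3 - <<'E'
from workcell import *
import cv2, numpy as np
o=get_obs(); print({k:np.round(v,3) for k,v in o.items()})
a=camera("scene");b=camera("side")
cv2.imwrite("pics/scene.png",a[:,:,::-1]);cv2.imwrite("pics/side.png",b[:,:,::-1])
for n in("scene","side","wrist"):
  p=camera_params(n);print(n,{k:np.round(v,4).tolist() for k,v in p.items() if hasattr(v,'__len__')})
E
```

```text
{'clock': np.float64(0.0), 'joint_pos': array([-1.128,  0.333, -0.065,  1.461,  0.022,  1.35 , -0.089]), 'joint_velocities': array([-0.   , -0.001, -0.   ,  0.   ,  0.001,  0.001,  0.001]), 'tau': array([ 0.0000e+00, -6.2544e+01,  4.9000e-02, -3.9162e+01,  1.6000e-02,
        1.0000e-02, -0.0000e+00]), 'position': array([0.281, 0.558, 0.23 ]), 'ee_rot': array([ 0.231,  0.973, -0.001, -0.   ]), 'ft_force': array([0.013, 0.756, 0.463]), 'torque': array([-0.017,  0.02 ,  0.008]), 'grasp_force': np.float64(0.0), 'grip_width': np.float64(0.997)}
scene {'mtx': [[381.5923, 0.0, 281.4439], [0.0, 381.5923, 206.9274], [0.0, 0.0, 1.0]], 'dist': [-0.0559, 0.0, 0.0, 0.0, 0.0], 'extrinsics': [[0.5553, 0.8316, -0.0088, -0.3512], [0.5562, -0.3792, -0.7395, -0.2854], [-0.6183, 0.4057, -0.6731, 1.0909], [0.0, 0.0, 0.0, 1.0]]}
side {'mtx': [[469.1442, 0.0, 275.1437], [0.0, 469.1442, 207.6183], [0.0, 0.0, 1.0]], 'dist': [-0.0065, 0.0, 0.0, 0.0, 0.0], 'extrinsics': [[0.9975, -0.0658, -0.0249, -0.5956], [-0.0541, -0.491, -0.8695, 0.1254], [0.045, 0.8687, -0.4933, 0.7498], [0.0, 0.0, 0.0, 1.0]]}
wrist {'mtx': [[325.1352, 0.0, 283.3963], [0.0, 325.1352, 208.4884], [0.0, 0.0, 1.0]], 'dist': [-0.0457, 0.0, 0.0, 0.0, 0.0], 'tool_from_camera': [[-0.0002, -0.9622, -0.2722, 0.0686], [1.0, -0.0001, -0.0004, 0.0007], [0.0003, -0.2722, 0.9622, -0.1425], [0.0, 0.0, 0.0, 1.0]]}
```

View pics/scene.png

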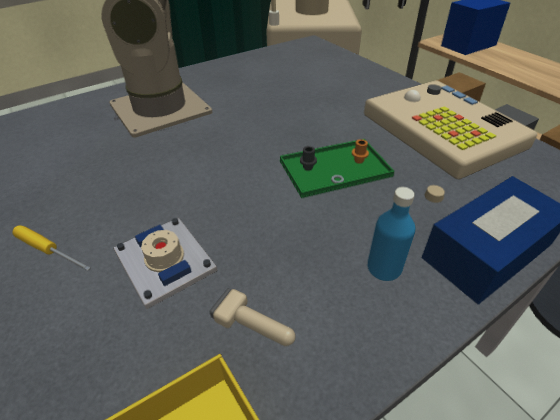

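View pics/side.png

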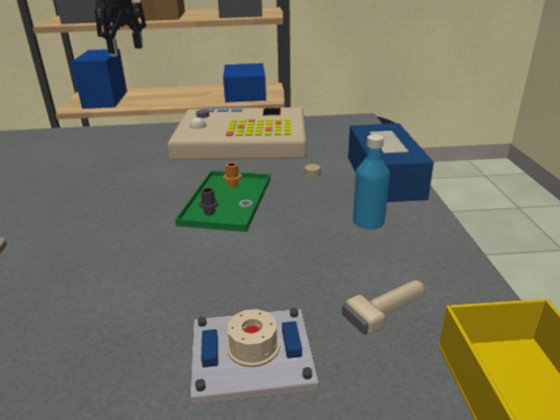

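The scene view shows the bronze sleeve at (361,150), the grey one at (308,157), the bracket top at (161,245), the bottle at (392,235) and the probe at (253,317). In the side view the bronze sleeve is at (232,175), the grey at (208,202) and the bracket top at (252,328).

```bash
cat > h.py <<'E'
from workcell import *
import cv2, numpy as np
from scipy.spatial.transform import Rotation as R
def ray(n,px,o=None):
    p=camera_params(n)
    u=cv2.undistortPoints(np.array([[px]],float),np.array(p["mtx"]),np.array(p["dist"]))[0,0]
    d=np.array([u[0],u[1],1])
    if n=="wrist":
        T=np.eye(4);T[:3,:3]=R.from_quat(o["ee_rot"]).as_matrix();T[:3,3]=o["position"]
        M=T@np.array(p["tool_from_camera"])
    else: M=np.linalg.inv(np.array(p["extrinsics"]))
    return M[:3,3],M[:3,:3]@d
def plane(n,px,z,o=None):
    c,d=ray(n,px,o); return c+d*(z-c[2])/d[2]
def tri(r1,r2):
    A=0;b=0
    for c,d in(r1,r2):
        d=d/np.linalg.norm(d);P=np.eye(3)-np.outer(d,d);A=A+P;b=b+P@c
    return np.linalg.solve(A,b)
def mask(im,lo,hi):
    return cv2.inRange(cv2.cvtColor(im,cv2.COLOR_RGB2HSV),lo,hi)
E
python3 - <<'E'
from h import *
t=lambda a,b:print(tri(ray("scene",a),ray("side",b)).round(4))
def cen(n,f,lo,hi):
    im=cv2.imread(f)[:,:,::-1].copy();m=mask(im,lo,hi)
    k,l,s,c=cv2.connectedComponentsWithStats(m)
    for i in range(1,k):
        if s[i,4]>15: print(n,s[i].tolist(),c[i].round(1))
for n in("scene","side"): cen(n,"pics/%s.png"%n,(6,170,90),(16,255,255))
t((361,150),(232,175));t((308,157),(208,202));t((161,240),(252,326))
for n,p in(("scene",(361,143)),("side",(232,167))):print(plane(n,p,.055).round(4))
# plate bolts / corners
for a,b in(((120,246),(202,322)),((175,222),(200,385)),((207,263),(307,374)),((148,294),(294,313))):
    print(plane("scene",a,.018).round(3),plane("side",b,.018).round(3))
# tray corners
for p in((281,165),(377,143),(392,168),(304,191)):print('tray',plane("scene",p,.018).round(3))
E
```

```text
scene [356, 140, 11, 6, 39] [361.2 142.9]
scene [352, 149, 16, 9, 69] [360. 154.]
side [224, 164, 17, 23, 238] [231.8 174.9]
[0.5229 0.2909 0.0305]
[0.4781 0.1739 0.0311]
[ 0.5553 -0.1914  0.0511]
[0.525 0.285 0.055]
[0.5258 0.2736 0.055 ]
[ 0.491 -0.252  0.018] [ 0.488 -0.146  0.018]
[ 0.489 -0.146  0.018] [ 0.493 -0.251  0.018]
[ 0.613 -0.138  0.018] [ 0.619 -0.246  0.018]
[ 0.618 -0.244  0.018] [ 0.614 -0.14   0.018]
tray [0.451 0.12  0.018]
tray [0.507 0.36  0.018]
tray [0.598 0.316 0.018]
tray [0.553 0.109 0.018]
```

Emit:
{"api": "step_arm", "payload": {
  "commands": [85, 0.05, -0.055, 0, 0, 0, 0, 85, 0.1, -0.11, 0, 0, 0, 0, 85, 0.15, -0.165, 0, 0, 0, 0, 85, 0.2, -0.22, -0.02, 0, 0, 0, 85, 0.25, -0.275, -0.04, 0, 0, 0, 85, 0.3, -0.33, -0.06, 0, 0, 0, 85, 0.35, -0.39, -0.08, 0, 0, 0, 85, 0.405, -0.45, -0.117, 0, 0, 0, 85, 0.405, -0.45, -0.117, 0, 0, 0, 85, 0.405, -0.45, -0.117, 0, 0, 0]
}}

```text
clock: 1.35
position: [0.5232, 0.2889, 0.1609]
ee_rot: [0.231, 0.973, -0.0, -0.0]
ft_force: [0.2, -0.1, -0.6]
grip_width: 0.992
grasp_force: 0.0
```

```bash
python3 - <<'E'
from h import *
o=get_obs();im=camera("wrist");cv2.imwrite("pics/w1.png",im[:,:,::-1])
print(o["position"].round(4),o["ee_rot"].round(4),o["ft_force"].round(2),o["joint_pos"].round(2))
m=mask(im,(5,130,60),(18,255,255))
k,l,s,c=cv2.connectedComponentsWithStats(m)
for i in range(1,k):
    if s[i,4]>60: print(s[i].tolist(),c[i].round(1),plane("wrist",c[i],.055,o).round(4))
E
```

```text
[0.5232 0.2889 0.1609] [ 2.307e-01  9.730e-01 -0.000e+00 -4.000e-04] [ 0.16 -0.1  -0.57] [-0.69  0.32  0.13  1.64 -0.04  1.19  0.56]
[262, 177, 43, 46, 1214] [283.  196.8] [0.5162 0.2928 0.055 ]
[546, 180, 14, 25, 247] [553.6 192.2] [0.6108 0.4903 0.055 ]
```

View pics/w1.png

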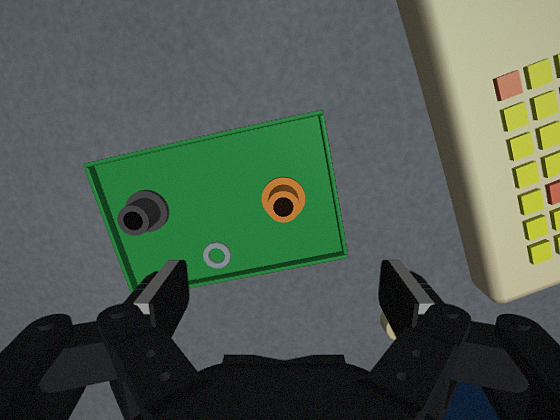

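The wrist view shows the bronze sleeve's bored top at about (284,207), its flange centred at about (283,199), and the grey sleeve at (135,215). The fingers are open.

```bash
python3 - <<'E'
from h import *
o=get_obs()
print(plane("wrist",(284,207),.055,o).round(4),plane("wrist",(283.5,199),.029,o).round(4), plane("wrist",(132,219),.055,o).round(4))
E
```

```text
[0.5239 0.2905 0.055 ] [0.5237 0.2902 0.029 ] [0.4777 0.1758 0.055 ]
```

Emit:
{"api": "step_arm", "payload": {
  "commands": [60, 0.001, 0.002, -0.05, 0, 0, 0, 60, 0.001, 0.002, -0.1, 0, 0, 0, 60, 0.001, 0.002, -0.14, 0, 0, 0, 60, 0.001, 0.002, -0.18, 0, 0, 0, 60, 0.001, 0.002, -0.212, 0, 0, 0, 60, 0.001, 0.002, -0.212, 0, 0, 0, 35, 0.001, 0.002, -0.212, 0, 0, 0, 20, 0.001, 0.002, -0.212, 0, 0, 0, 10, 0.001, 0.002, -0.212, 0, 0, 0, 10, 0.001, 0.002, -0.212, 0, 0, 0],
  "squeeze": 60
}}

```text
clock: 2.65
position: [0.525, 0.29, 0.0352]
ee_rot: [0.231, 0.973, 0.001, 0.001]
ft_force: [-0.6, -1.0, 6.4]
grip_width: 0.276
grasp_force: 58.6
```

Emit:
{"api": "step_arm", "payload": {
  "commands": [10, 0, 0, 0, 0, 0, 0, 10, 0, 0, 0, 0, 0, 0, 10, 0, 0, 0, 0, 0, 0, 10, 0, 0, 0, 0, 0, 0, 10, 0, 0, 0, 0, 0, 0, 10, 0, 0, 0, 0, 0, 0, 10, 0, 0, 0, 0, 0, 0, 10, 0, 0, 0, 0, 0, 0, 10, 0, 0, 0, 0, 0, 0, 10, 0, 0, 0, 0, 0, 0],
  "squeeze": 60
}}

```text
clock: 3.9
position: [0.525, 0.29, 0.0352]
ee_rot: [0.231, 0.973, 0.001, 0.001]
ft_force: [-1.3, -0.9, 6.6]
grip_width: 0.283
grasp_force: 58.6
```

Emit:
{"api": "step_arm", "payload": {
  "commands": [10, 0, 0, 0.03, 0, 0, 0, 10, 0, 0, 0.09, 0, 0, 0, 10, 0, 0, 0.16, 0, 0, 0, 10, 0, -0.03, 0.22, 0, 0, 0, 10, 0.01, -0.09, 0.27, 0, 0, 0, 10, 0.02, -0.17, 0.308, 0, 0, 0, 10, 0.025, -0.25, 0.308, 0, 0, 0, 10, 0.03, -0.33, 0.308, 0, 0, 0, 10, 0.035, -0.41, 0.308, 0, 0, 0, 10, 0.04, -0.49, 0.308, 0, 0, 0],
  "squeeze": 100
}}

```text
clock: 5.15
position: [0.5481, -0.0059, 0.2198]
ee_rot: [0.231, 0.973, 0.0, 0.0]
ft_force: [0.4, -0.6, -1.7]
grip_width: 0.263
grasp_force: 98.1
```

Emit:
{"api": "step_arm", "payload": {
  "commands": [10, 0.002, -0.07, 0, 0, 0, 0, 10, 0.004, -0.14, 0, 0, 0, 0, 10, 0.006, -0.21, 0, 0, 0, 0, 10, 0.008, -0.27, 0, 0, 0, 0, 10, 0.01, -0.31, 0, 0, 0, 0, 10, 0.01, -0.313, 0, 0, 0, 0, 10, 0.01, -0.313, 0, 0, 0, 0, 10, 0.01, -0.313, 0, 0, 0, 0, 10, 0.01, -0.313, 0, 0, 0, 0, 10, 0.01, -0.313, 0, 0, 0, 0]
}}

```text
clock: 6.4
position: [0.5544, -0.1917, 0.2188]
ee_rot: [0.23, 0.973, 0.0, 0.0]
ft_force: [-0.6, -0.3, -2.4]
grip_width: 0.266
grasp_force: 98.1
```

```bash
python3 - <<'E'
from h import *
o=get_obs();im=camera("wrist");cv2.imwrite("pics/w2.png",im[:,:,::-1])
print(o["position"].round(4),o["ee_rot"].round(4),o["ft_force"].round(2),o["joint_pos"].round(2),o["grasp_force"],o["grip_width"])
b=camera("side");cv2.imwrite("pics/side2.png",b[:,:,::-1])
E
```

```text
[ 0.5544 -0.1917  0.2188] [2.305e-01 9.731e-01 1.000e-04 0.000e+00] [-0.61 -0.29 -2.42] [-0.12  0.26  0.45  1.61 -0.12  1.3   1.45] 98.08729648590088 0.2664447979237534
```

View pics/w2.png

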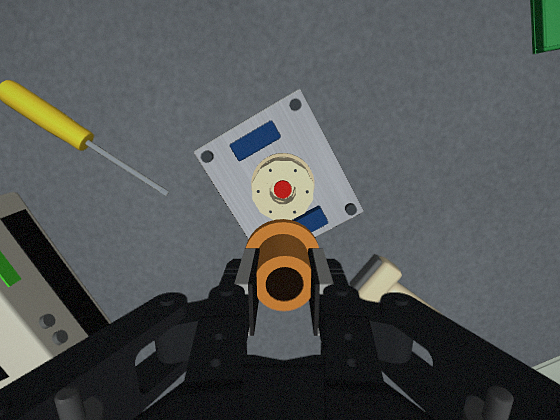

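The wrist view shows the boss top face at about (283,188), the red collar at (283,189), and the held bronze sleeve upright below them at about (283,265). I'll fit the top face and the bore, and triangulate with the fixed cameras.

```bash
python3 - <<'E'
from h import *
tiles=[]
for f,(cx,cy) in(("w2",(283,188)),("side",(252,335)),("scene",(161,248))):
    im=cv2.imread(f"pics/{f}.png");h=40
    c=im[cy-h:cy+h,cx-h:cx+h]
    tiles.append(cv2.resize(c,(260,260),interpolation=cv2.INTER_CUBIC))
    hsv=cv2.cvtColor(c,cv2.COLOR_BGR2HSV)
    for lo in(150,185):
        m=cv2.inRange(hsv,(12,25,lo),(35,130,255))
        cs,hi=cv2.findContours(m,cv2.RETR_CCOMP,cv2.CHAIN_APPROX_NONE)
        for q,hh in zip(cs,hi[0]):
            if len(q)>25:
                e=cv2.fitEllipse(q);print(f,lo,'hole' if hh[3]>=0 else 'outer',len(q),np.add(e[0],(cx-h,cy-h)).round(1),np.round(e[1],1))
cv2.imwrite("pics/t.png",np.hstack(tiles))
E
```

```text
w2 150 outer 189 [282.2 186.4] [63.2 66.6]
w2 150 hole 95 [282.4 191.7] [23.9 26. ]
w2 150 hole 99 [283.1 183. ] [50.7 55.1]
w2 185 outer 187 [282.3 186.5] [62.8 66.1]
w2 185 hole 88 [282.4 191.8] [25.9 26.7]
w2 185 hole 104 [283.3 181.3] [48.2 53.5]
side 150 outer 154 [252.7 343.9] [39.  51.4]
side 150 outer 122 [251.4 326.5] [34.3 48.7]
side 150 hole 53 [251.4 326. ] [15.8 21.2]
side 185 outer 116 [251.4 326.3] [32.7 47.5]
side 185 hole 57 [251.4 325.7] [16.4 23.3]
scene 150 outer 48 [183.  241.6] [39.8 86.4]
scene 150 outer 32 [143.3 263.1] [34.6 82.4]
scene 150 outer 88 [159.4 243. ] [24.4 36.8]
scene 150 hole 41 [159.5 242.7] [12.3 16.9]
scene 185 outer 96 [159.1 243.6] [22.5 35.5]
scene 185 hole 44 [159.3 242.5] [12.9 18.3]
```

View pics/t.png

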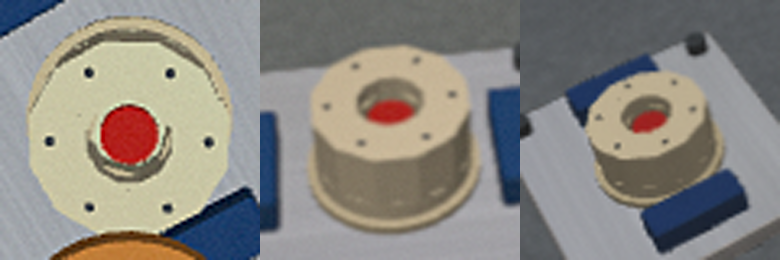

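The crops show the top face clearly, with six small holes around the bore. The bore centre is at (282.4,191.5) in the wrist view, (251.4,325.8) in the side view and (159.4,242.6) in the scene view.

```bash
python3 - <<'E'
from h import *
o=get_obs()
P=[("wrist",(282.4,191.5)),("side",(251.4,325.8)),("scene",(159.4,242.6))]
r=[ray(n,p,o) for n,p in P]
for i,j in((0,1),(0,2),(1,2)):print(P[i][0],P[j][0],tri(r[i],r[j]).round(4))
for z in(.045,.05,.055,.06,.065):print(z,plane(*P[0],z,o).round(4),plane(*P[1],z).round(4),plane(*P[2],z).round(4))
print(o["position"])
# scale: face diameter 60 ->63px
c,d=r[0];print(c,325*.0378/1)
E
```

```text
wrist side [ 0.556  -0.1932  0.0499]
wrist scene [ 0.5558 -0.1935  0.0507]
side scene [ 0.556  -0.1939  0.0508]
0.045 [ 0.557  -0.1937  0.045 ] [ 0.5559 -0.188   0.045 ] [ 0.55  -0.193  0.045]
0.05 [ 0.556  -0.1932  0.05  ] [ 0.556  -0.1933  0.05  ] [ 0.555  -0.1937  0.05  ]
0.055 [ 0.555  -0.1927  0.055 ] [ 0.5562 -0.1985  0.055 ] [ 0.5601 -0.1944  0.055 ]
0.06 [ 0.554  -0.1921  0.06  ] [ 0.5563 -0.2038  0.06  ] [ 0.5651 -0.1951  0.06  ]
0.065 [ 0.553  -0.1916  0.065 ] [ 0.5564 -0.2091  0.065 ] [ 0.5701 -0.1958  0.065 ]
[ 0.5543337  -0.19193615  0.21874438]
[ 0.49330806 -0.1605181   0.36123573] 12.285
```

```bash
python3 - <<'E'
from h import *
o=get_obs();im=cv2.imread("pics/w2.png")
c=im[210:320,230:340];cv2.imwrite("pics/t2.png",cv2.resize(c,(550,550),interpolation=cv2.INTER_CUBIC))
z=o["position"][2]
for p,dz in(((284.5,284),.0198),((282.5,250),-.0062)):print((plane("wrist",p,z+dz,o)-o["position"]).round(4))
E
```

```text
[-0.0003  0.0014  0.0198]
[-0.0046  0.0026 -0.0062]
```

View pics/t2.png

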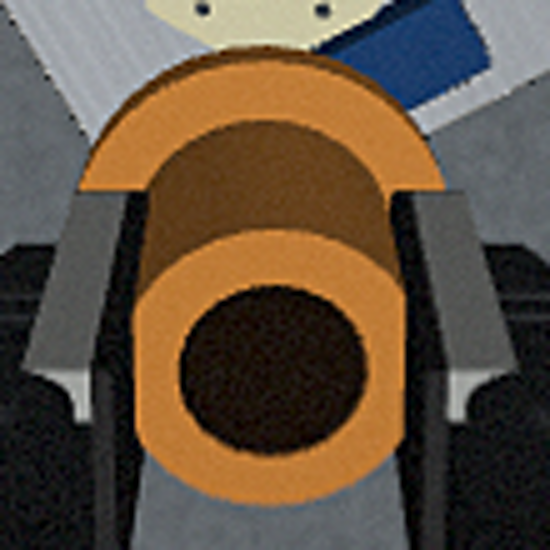

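Emit:
{"api": "step_arm", "payload": {
  "commands": [10, 0.0033, -0.0032, -0.02, 0, 0, 0, 10, 0.0033, -0.0032, -0.06, 0, 0, 0, 10, 0.0033, -0.0032, -0.1, 0, 0, 0, 10, 0.0033, -0.0032, -0.14, 0, 0, 0, 10, 0.0033, -0.0032, -0.17, 0, 0, 0, 10, 0.0033, -0.0032, -0.2, 0, 0, 0, 10, 0.0033, -0.0032, -0.213, 0, 0, 0, 10, 0.0033, -0.0032, -0.22, 0, 0, 0, 10, 0.0033, -0.0032, -0.22, 0, 0, 0, 10, 0.0033, -0.0032, -0.22, 0, 0, 0]
}}

```text
clock: 7.75
position: [0.5567, -0.1942, 0.0873]
ee_rot: [0.231, 0.973, 0.0, 0.0]
ft_force: [-0.3, 1.0, -0.9]
grip_width: 0.269
grasp_force: 98.1
```

```bash
python3 - <<'E'
from h import *
o=get_obs();print(o["position"].round(4),o["ft_force"].round(1))
t=[]
for n,(x,y) in(("side",(252,310)),("scene",(161,230))):
    im=camera(n)[:,:,::-1];t.append(cv2.resize(im[y-50:y+50,x-50:x+50],(400,400),interpolation=cv2.INTER_CUBIC))
cv2.imwrite("pics/t3.png",np.hstack(t))
E
```

```text
[ 0.5567 -0.1942  0.0873] [-0.3  1.  -0.9]
```

View pics/t3.png

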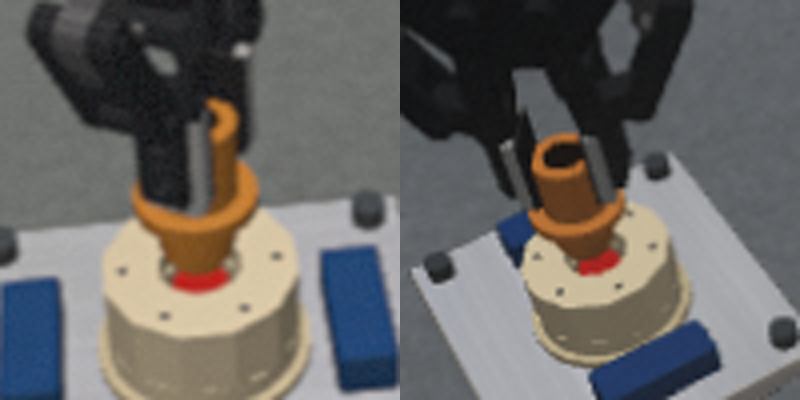

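The picture shows the foot just above the bore and centred to within about a millimetre in both views: side at (197,265), scene at (598,265) in the crops.

Emit:
{"api": "step_arm", "payload": {
  "commands": [10, 0, 0, -0.002, 0, 0, 0, 10, 0, 0, -0.004, 0, 0, 0, 10, 0, 0, -0.006, 0, 0, 0, 10, 0, 0, -0.008, 0, 0, 0, 10, 0, 0, -0.01, 0, 0, 0, 10, 0, 0, -0.012, 0, 0, 0, 10, 0, 0, -0.014, 0, 0, 0, 10, 0, 0, -0.016, 0, 0, 0, 10, 0, 0, -0.018, 0, 0, 0, 10, 0, 0, -0.018, 0, 0, 0]
}}

```text
clock: 9.1
position: [0.5565, -0.1937, 0.0759]
ee_rot: [0.231, 0.973, 0.0, 0.0]
ft_force: [0.3, 1.1, -1.5]
grip_width: 0.266
grasp_force: 98.2
```

Emit:
{"api": "step_arm", "payload": {
  "commands": [10, 0, 0, -0.001, 0, 0, 0, 10, 0, 0, -0.002, 0, 0, 0, 10, 0, 0, -0.003, 0, 0, 0, 10, 0, 0, -0.004, 0, 0, 0, 10, 0, 0, -0.005, 0, 0, 0, 10, 0, 0, -0.006, 0, 0, 0, 10, 0, 0, -0.007, 0, 0, 0, 10, 0, 0, -0.008, 0, 0, 0, 10, 0, 0, -0.009, 0, 0, 0, 10, 0, 0, -0.009, 0, 0, 0],
  "squeeze": 120
}}

```text
clock: 10.35
position: [0.557, -0.1938, 0.0717]
ee_rot: [0.231, 0.973, 0.0, 0.001]
ft_force: [-1.0, 5.6, 10.3]
grip_width: 0.258
grasp_force: 119.0
```

Emit:
{"api": "step_arm", "payload": {
  "commands": [10, 0, 0.0004, -0.0008, 0, 0, 0, 10, 0, 0.0008, -0.0016, 0, 0, 0, 10, 0, 0.0008, -0.0024, 0, 0, 0, 10, 0, 0.0008, -0.0032, 0, 0, 0, 10, 0, 0.0008, -0.004, 0, 0, 0, 10, 0, 0.0008, -0.0048, 0, 0, 0, 10, 0, 0.0008, -0.0056, 0, 0, 0, 10, 0, 0.0008, -0.0064, 0, 0, 0, 10, 0, 0.0008, -0.0072, 0, 0, 0, 10, 0, 0.0008, -0.0072, 0, 0, 0]
}}

```text
clock: 11.6
position: [0.557, -0.1937, 0.0675]
ee_rot: [0.231, 0.973, 0.0, 0.001]
ft_force: [-1.8, 4.5, 11.2]
grip_width: 0.259
grasp_force: 119.3
```

Emit:
{"api": "step_arm", "payload": {
  "commands": [10, -0.0002, 0.0004, -0.0008, 0, 0, 0, 10, -0.0003, 0.0006, -0.0016, 0, 0, 0, 10, -0.0003, 0.0006, -0.0024, 0, 0, 0, 10, -0.0003, 0.0006, -0.0032, 0, 0, 0, 10, -0.0003, 0.0006, -0.004, 0, 0, 0, 10, -0.0003, 0.0006, -0.0048, 0, 0, 0, 10, -0.0003, 0.0006, -0.0056, 0, 0, 0, 10, -0.0003, 0.0006, -0.0064, 0, 0, 0, 10, -0.0003, 0.0006, -0.0064, 0, 0, 0, 10, -0.0003, 0.0006, -0.0064, 0, 0, 0]
}}

```text
clock: 12.85
position: [0.5569, -0.1937, 0.0638]
ee_rot: [0.231, 0.973, 0.0, 0.001]
ft_force: [-1.4, 3.9, 12.1]
grip_width: 0.257
grasp_force: 119.3
```

Emit:
{"api": "step_arm", "payload": {
  "commands": [10, 0, 0, -0.0005, 0, 0, 0, 10, 0, 0, -0.001, 0, 0, 0, 10, 0, 0, -0.0014, 0, 0, 0, 10, 0, 0, -0.0018, 0, 0, 0, 10, 0, 0, -0.0022, 0, 0, 0, 10, 0, 0, -0.0022, 0, 0, 0, 10, 0, 0, -0.0022, 0, 0, 0, 10, 0, 0, -0.0022, 0, 0, 0, 10, 0, 0, -0.0022, 0, 0, 0, 10, 0, 0, -0.0022, 0, 0, 0]
}}

```text
clock: 14.1
position: [0.5569, -0.1937, 0.0625]
ee_rot: [0.231, 0.973, 0.0, 0.001]
ft_force: [-1.4, 3.7, 11.2]
grip_width: 0.26
grasp_force: 119.3
```

Emit:
{"api": "step_arm", "payload": {
  "commands": [10, 0, 0, -0.0004, 0, 0, 0, 10, 0, 0, -0.0008, 0, 0, 0, 10, 0, 0, -0.0012, 0, 0, 0, 10, 0, 0, -0.0016, 0, 0, 0, 10, 0, 0, -0.0016, 0, 0, 0, 10, 0, 0, -0.0016, 0, 0, 0, 10, 0, 0, -0.0016, 0, 0, 0, 10, 0, 0, -0.0016, 0, 0, 0, 10, 0, 0, -0.0016, 0, 0, 0, 10, 0, 0, -0.0016, 0, 0, 0]
}}

```text
clock: 15.35
position: [0.557, -0.1937, 0.062]
ee_rot: [0.231, 0.973, 0.0, 0.001]
ft_force: [-3.6, 4.3, 16.6]
grip_width: 0.261
grasp_force: 120.0
```

Emit:
{"api": "step_arm", "payload": {
  "commands": [10, 0, 0, -0.0004, 0, 0, 0, 10, 0, 0, -0.0008, 0, 0, 0, 10, 0, 0, -0.0012, 0, 0, 0, 10, 0, 0, -0.0012, 0, 0, 0, 10, 0, 0, -0.0012, 0, 0, 0, 10, 0, 0, -0.0012, 0, 0, 0, 10, 0, 0, -0.0012, 0, 0, 0, 10, 0, 0, -0.0012, 0, 0, 0, 10, 0, 0, -0.0012, 0, 0, 0, 10, 0, 0, -0.0012, 0, 0, 0]
}}

```text
clock: 16.6
position: [0.5571, -0.1937, 0.062]
ee_rot: [0.231, 0.973, 0.0, 0.001]
ft_force: [-5.2, 5.6, 23.0]
grip_width: 0.257
grasp_force: 121.1
```

Emit:
{"api": "step_arm", "payload": {
  "commands": [10, 0, 0, -0.0003, 0, 0, 0, 10, 0, 0, -0.0006, 0, 0, 0, 10, 0, 0, -0.0009, 0, 0, 0, 10, 0, 0, -0.0011, 0, 0, 0, 10, 0, 0, -0.0011, 0, 0, 0, 10, 0, 0, -0.0011, 0, 0, 0, 10, 0, 0, -0.0011, 0, 0, 0, 10, 0, 0, -0.0011, 0, 0, 0, 10, 0, 0, -0.0011, 0, 0, 0, 10, 0, 0, -0.0011, 0, 0, 0]
}}

```text
clock: 17.85
position: [0.5571, -0.1938, 0.0619]
ee_rot: [0.231, 0.973, 0.0, 0.001]
ft_force: [-7.9, 6.1, 29.3]
grip_width: 0.26
grasp_force: 121.7
```

```bash
python3 - <<'E'
from h import *
o=get_obs();print(o["position"].round(4),o["ft_force"].round(1))
t=[]
for n,(x,y) in(("side",(252,310)),("scene",(161,230))):
    im=camera(n)[:,:,::-1];t.append(cv2.resize(im[y-50:y+50,x-50:x+50],(400,400),interpolation=cv2.INTER_CUBIC))
cv2.imwrite("pics/t4.png",np.hstack(t))
E
```

```text
[ 0.5571 -0.1938  0.0619] [-7.9  6.1 29.3]
```

View pics/t4.png

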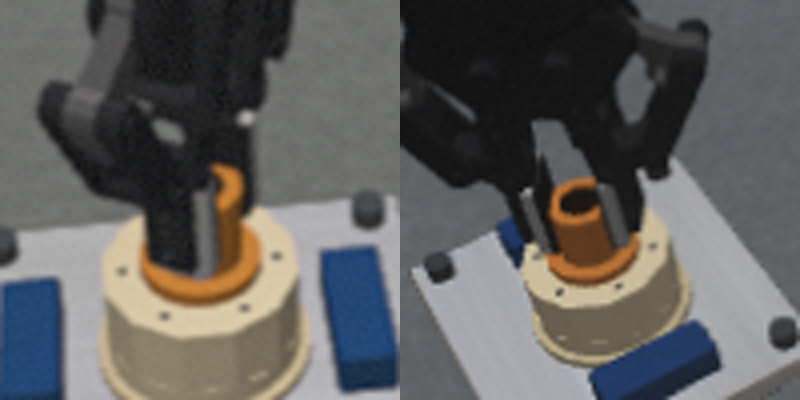

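The picture shows the flange seated all round on the bracket's top face in both views. I'll ease off the push, open the fingers and lift away.

Emit:
{"api": "step_arm", "payload": {
  "commands": [10, -0.0005, 0.0004, 0.0015, 0, 0, 0, 10, -0.001, 0.0008, 0.003, 0, 0, 0, 10, -0.001, 0.0008, 0.0035, 0, 0, 0, 10, -0.001, 0.0008, 0.0035, 0, 0, 0, 50, -0.001, 0.0008, 0.0035, 0, 0, 0, 60, -0.001, 0.0008, 0.0035, 0, 0, 0, 60, -0.001, 0.0008, 0.0035, 0, 0, 0, 60, -0.001, 0.0008, 0.0035, 0, 0, 0, 60, -0.001, 0.0008, 0.0035, 0, 0, 0, 60, -0.001, 0.0008, 0.0035, 0, 0, 0],
  "squeeze": 20
}}

```text
clock: 19.2
position: [0.5555, -0.1928, 0.0608]
ee_rot: [0.231, 0.973, 0.0, 0.0]
ft_force: [-0.2, -0.5, 0.3]
grip_width: 0.703
grasp_force: 0.0
```

Emit:
{"api": "step_arm", "payload": {
  "commands": [60, 0, 0, 0.01, 0, 0, 0, 60, 0, 0, 0.03, 0, 0, 0, 60, 0, 0, 0.06, 0, 0, 0, 60, 0, 0, 0.1, 0, 0, 0, 60, 0, 0, 0.14, 0, 0, 0, 60, 0, 0, 0.18, 0, 0, 0, 60, 0, 0, 0.22, 0, 0, 0, 60, 0, 0, 0.25, 0, 0, 0, 60, 0, 0, 0.25, 0, 0, 0, 60, 0, 0, 0.25, 0, 0, 0]
}}

```text
clock: 20.45
position: [0.5551, -0.1926, 0.2101]
ee_rot: [0.231, 0.973, 0.0, -0.001]
ft_force: [-0.1, 0.3, -0.3]
grip_width: 0.704
grasp_force: 0.0
```

```bash
python3 - <<'E'
from h import *
o=get_obs();print(o["position"].round(4),o["ft_force"].round(1))
t=[]
for n,(x,y) in(("side",(252,310)),("scene",(161,230))):
    im=camera(n)[:,:,::-1];t.append(cv2.resize(im[y-50:y+50,x-50:x+50],(400,400),interpolation=cv2.INTER_CUBIC))
cv2.imwrite("pics/t5.png",np.hstack(t))
E
```

```text
[ 0.5551 -0.1926  0.2101] [-0.1  0.3 -0.3]
```

View pics/t5.png

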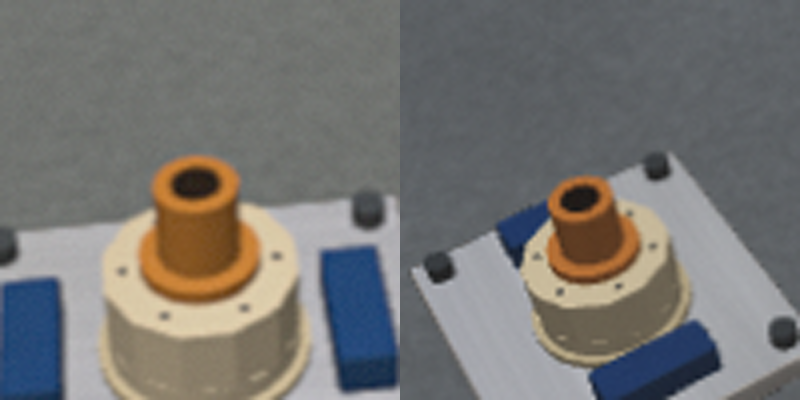

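The sleeve stands upright and flush after release, with its flange at (200,262) in the side crop and (593,250) in the scene crop. The arm is clear.

```bash
python3 -c "
from workcell import *
print(hand_in())"
```

```text
the job is handed in; nothing more can be done
None
```

The bronze sleeve is pressed flush into the bracket bore; the highest push I read was about 29 N. The gripper is open and clear, the other parts were not touched, and the job was handed in at about 20 s.

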